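# Find the boss line on a tube with a pendulum angle gauge

## Robot

A 6-joint arm with a two-finger parallel gripper is mounted at the origin on the work surface. World frame = base frame: x ahead of the robot, y to its left, z up, the work surface at z = 0. Lengths are in mm, angles in rad, forces in N, time in s.
With the tool pointing down it reaches from about 350 to 725 mm from the base axis. Payload 4.3 kg.
Tool frame: the origin (TCP) lies where the fingers leave the gripper's body, on its centre line; the fingertips stand 73 mm ahead of it and the grasp point (between the pads) lies 54 mm ahead of it; z points along the fingers, y is the line along which they close (so a half turn about z gives the same grasp; the last joint's range is limited). The gripper opens to 85 mm and grips with 20 to 120 N. Pads are 22 mm wide; open, the fingers measure 114 mm over their backs; the gripper's body (76 mm by 85 mm) begins 54 mm behind the grasp point. The pads swing forward as they close: fully open they stand 13 mm farther back than shut.
Start: joints at [1.016, 0.377, 0.081, 1.274, 0, 1.46], TCP at [247.418, 519.079, 303.929] pointing down, gripper open.
Joint ranges: [-2.72, 2.72], [-0.84, 1.66], [-1.02, 1.22], [-1.77, 2.12], [-1.37, 1.28], [-3.14, 3.14]. Speed limits (rad/s): [2.57, 2.57, 3.14, 3.14, 3.14, 3.14].

## Interface

Orientations are given as [roll, pitch, yaw] about the fixed x, y, z axes, in that order (R = Rz(yaw) Ry(pitch) Rx(roll)).
In Python, from cell import get_state, eyes, env gives the robot as it stands.
- The arm moves only by the shell command python3 -m crank 'ROWS'. ROWS is JSON, a list of rows, each an object of numbers: "x", "y", "z": the shift along the tool's x, y, z scaled (see below); "rx", "ry", "rz": the turn, a rotation vector about the tool's x, y, z scaled (see below); "jaw": the closure, from -1 (fully open) to 1 (shut). In form: [{"x": .., "y": .., "z": .., "rx": .., "ry": .., "rz": .., "jaw": ..}, ...]. A call has exactly 5 rows; each row is the pose to reach, as a shift and turn from the pose commanded when the call began, along the tool's axes at that moment; what a row does not reach only later rows make up. The controller multiplies each number of a shift by 0.2 m and each number of a turn by pi/4 rad. A row lasts 1/10 s, in which the tool goes at most 50 mm and 8.59 degrees, less where a joint would pass 70% of its speed; a pose out of reach is approached as far as the arm can. A call with a number of a shift or a turn outside -1 to 1 is refused whole. A call with a gripper value outside its range is refused whole. The fingers move at their own pace and stop on an object; the grip force is fixed at half the most. Time passes only in rows, so rows that repeat a pose let the fingers close, or fill a call up. It gives the time, the measured TCP pose, the force, the opening and the grip force at its end, in the units of the state.
- get_state(): the state, without advancing time (a new reading comes with each control period).
- eyes.read_camera(name): name is "scene" or "top" or "wrist"; returns the picture (384x512x3 uint8, blue, green, red); there is no depth.
- eyes.calibration(name): a dict with "fx", "fy", "cx", "cy" (pixels), "k1" (the pictures are not rectified: a ray, as slopes to the right and down, at radius r is drawn at 1 + k1 r^2 times it, then the intrinsics apply), "pose" (4x4, takes a point from camera to world coordinates); the wrist camera has in their place "tool_from_camera" (4x4, takes a point from camera to tool coordinates, whose origin is the TCP and whose axes are the flange's). Camera axes: x right, y up, looking along -z (the intrinsics and any distortion apply to the point x, -y, -z); pixel columns grow to the right and rows downward; lengths in mm; the calibration is good to about 2 mm. A picture is of the moment at which its call begins: read the wrist's pose just before it. calibration takes no time and is no camera call.
- env.sign_off(): hands the job in; it is judged then, once.
The state is a dict: "clock": time; "joint_positions": joint angles; "joint_vel": joint speeds; "joint_efforts": joint torques, N m; "position": TCP position; "ee_rot": TCP orientation; "ft_force": force on the tool from outside, world axes, zero at the start; "wrist_torque": the same for the moment, N m; "width": finger opening in mm; "grasp_force": force on a finger pad.
Only numpy, scipy, OpenCV 4.12 (cv2) and the standard library are available. Lean on these libraries where they do the work, as an engineer would, in place of code of your own. Each camera call takes 0.05 s, during which the arm holds its last target. There are 200 camera calls.

## Task

The next boss on the steel tube goes where the tube's side slopes at the angle set by the red mark on the pendulum angle gauge. Pick up the gauge, stand it level and square across the crown of the tube on the blued band until its pointer steadies, then rock it round the tube, the middle of its foot staying on the steel, until the swinging pointer comes to rest in the middle of the red mark. Finish holding it there, still gripped, its foot pressed on the tube with a modest push and the pointer steady on the mark, so that the line can be scribed, and leave the other things on the bench where they are.

Things in the scene. Friction and masses are not known exactly. Their poses are not given: they have to be found in the camera images.
- gauge: Pendulum angle gauge standing on the mat, 0.3 to 0.5 kg. Steel foot 100 mm (its y) x 30 (x) x 14 high; on it a yellow housing 92 wide (y), 24 thick (x), top 132 mm above the foot's underside. White dial, radius 40, on its +x face, centred 58 mm up; at the start it faces away from the robot within 0.35 rad. Origin: centre of the foot's underside; z up, y along the foot.
- gauge_top (a point): Middle of the housing's top, 132 mm above the gauge's origin. From here down to 100 mm the housing is plain, with the flat faces 24 mm apart along the gauge's x: the place to pinch it from above.
- pointer (a joint): Angle (rad) of the black weighted needle against the gauge, about the gauge's +x through the dial centre; 0 points straight at the foot. Gravity keeps it plumb (it swings about 3 times a second and settles in about 1 s): rolling the gauge by a about its own +x makes it read -a, so it reads positive when the gauge's top leans to its +y side.
- mark (a joint): Angle (rad) of the red mark on the dial's bezel against the gauge, measured like the pointer: the pointer is on the mark when both joints read the same. Set between 0.20 and 0.45 at the start, and stiff. The mark is a red tab 4.4 mm wide, 37 mm from the dial centre (half its width is 0.06 rad).
- pointer_tip (a point): The needle's tip, 37 mm from the dial centre; its z axis runs along the needle, from tip to pivot.
- mark_tab (a point): The red tab, at the same 37 mm radius; its z axis runs from the tab to the dial centre.
- tube: Steel tube, 80 mm outside diameter, 150 long, lying along its own x, fixed in two V-blocks at its ends (each 34 mm along the tube, 84 wide, 52 high). A 60 mm band round its middle is painted blue; a small boss is welded low on its -y side. Origin: on the axis at mid length; z up; the crown is 40 mm above it, 121 above the bench. Its x points away from the robot within 0.35 rad.
- tube_mid (a point): The same point as the tube's origin: on its axis at mid length, 40 mm below the crown.
- screwdriver: Screwdriver lying on the mat between the two: leave alone.
- hammer: Hammer lying beyond the mat: leave alone.
- bush_a: Brass bush, 26 mm across and high: leave alone.
- bush_b: Another brass bush: leave alone.
- offcut: Offcut ring of the same tube, 80 mm across, 32 mm high: leave alone.
- bottle: Small blue bottle of marking-out ink, 85 mm high: leave alone.
- block: Steel set-up block with holes, 76 x 50 x 25 mm: leave alone.
Things that resemble listed ones, but are neither listed nor needed, are in the scene too. There is more than one size of the gauge; the one meant has the size given above.

How it is judged:
By the outcome, as a careful person would: the job done as asked, in the order asked, and still so for the second after the job is handed in, while the arm keeps its last pose, push and grip.
It also fails if it takes over 58 s, if anything falls off the work surface, if the arm or the gripper's body presses on something with over 40 N, if the wrist force passes 120 N, or if a joint passes its speed limit or range.

## Working session

There is one attempt and no reset: what is moved stays moved. The work goes in short steps, Python scripts to look and compute and a shell command to move; the robot and the scene stay as the last step left them, time stands still between calls to the robot, and variables do not carry over. Pictures are saved under pics/ and viewed, at most 10 in all, crops included, and the job is handed in when it is done.

```bash
ls; mkdir -p pics; python3 - <<'E'
from cell import get_state, eyes, env
import cv2, numpy as np
s=get_state(); print({k:np.round(v,3).tolist() for k,v in s.items()})
for n in ["scene","top"]:
    cv2.imwrite(f"pics/{n}0.png",eyes.read_camera(n)); c=eyes.calibration(n); print(n,{k:np.round(v,3).tolist() for k,v in c.items()})
print(eyes.calibration("wrist"))
a=cv2.imread("pics/scene0.png");b=cv2.imread("pics/top0.png")
E
```

```text
pics
{'clock': 0.0, 'joint_positions': [1.016, 0.378, 0.08, 1.274, 0.0, 1.46], 'joint_vel': [-0.001, -0.001, -0.002, 0.001, -0.001, -0.002], 'joint_efforts': [0.0, -46.36, 26.988, 0.021, 0.0, -0.0], 'position': [247.126, 518.626, 302.963], 'ee_rot': [-3.14, -0.0, 2.697], 'ft_force': [0.098, 0.689, 0.346], 'wrist_torque': [-0.039, 0.038, 0.036], 'grasp_force': 0.0, 'width': 85.263}
scene {'fx': 457.61, 'fy': 457.61, 'cx': 255.416, 'cy': 194.24, 'k1': -0.051, 'pose': [[-0.524, -0.747, 0.409, 1018.373], [0.852, -0.452, 0.265, 346.858], [-0.013, 0.487, 0.873, 1223.609], [0.0, 0.0, 0.0, 1.0]]}
top {'fx': 452.772, 'fy': 452.772, 'cx': 256.538, 'cy': 196.1, 'k1': -0.049, 'pose': [[-0.014, 0.993, -0.12, 338.347], [-1.0, -0.015, -0.006, -1.096], [-0.008, 0.12, 0.993, 1421.789], [0.0, 0.0, 0.0, 1.0]]}
{'fx': 339.0811912554205, 'fy': 339.0811912554205, 'cx': 256.20943673491314, 'cy': 194.05050580053324, 'k1': -0.09364624947678296, 'tool_from_camera': array([[-9.39247796e-04,  9.64618293e-01,  2.63648757e-01,
         6.55583199e+01],
       [ 9.99999558e-01,  8.95050652e-04,  2.87750832e-04,
        -1.07726222e-01],
       [ 4.15907240e-05,  2.63648911e-01, -9.64618707e-01,
        -7.03666771e+01],
       [ 0.00000000e+00,  0.00000000e+00,  0.00000000e+00,
         1.00000000e+00]])}
```

View pics/scene0.png

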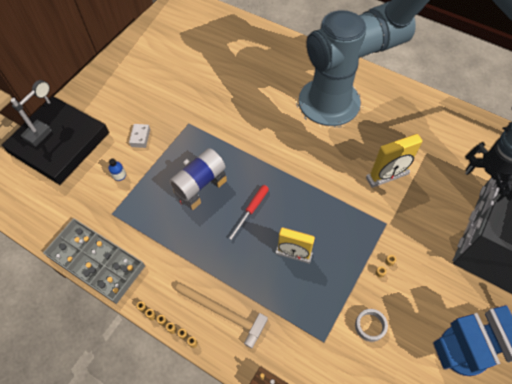

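View pics/top0.png

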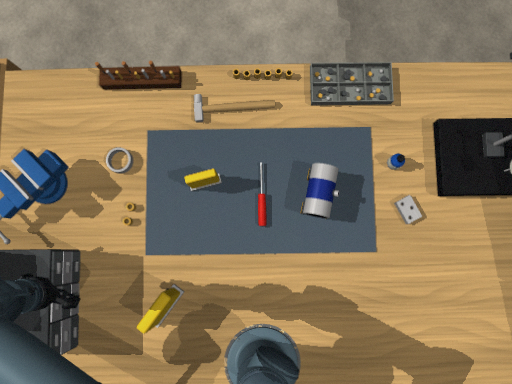

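The scene view shows two yellow gauges: one on the mat at scene (296,244) / top (202,179), and a bigger one off the mat at scene (396,160) / top (160,308). The mat one fits "standing on the mat", so I'll check its size. The tube is at scene (198,176) / top (321,190).

```bash
cat > h.py <<'E'
import numpy as np, cv2
from cell import get_state, eyes, env
from scipy.spatial.transform import Rotation as R
def cal(n, s=None):
    c=eyes.calibration(n)
    if n=="wrist":
        T=np.eye(4);T[:3,:3]=R.from_euler('xyz',s['ee_rot']).as_matrix();T[:3,3]=s['position'];c['pose']=T@c['tool_from_camera']
    return c
def rays(c,uv):
    uv=np.atleast_2d(np.float64(uv)); K=np.array([[c['fx'],0,c['cx']],[0,c['fy'],c['cy']],[0,0,1]])
    p=cv2.undistortPoints(uv.reshape(-1,1,2),K,np.array([c['k1'],0,0,0.]))[:,0]
    d=np.c_[p[:,0],-p[:,1],-np.ones(len(p))]@c['pose'][:3,:3].T
    return c['pose'][:3,3],d
def on_z(c,uv,z):
    o,d=rays(c,uv); return o+d*((z-o[2])/d[:,2])[:,None]
def tri(cs,uvs):
    A=0;b=0
    for c,uv in zip(cs,uvs):
        o,d=rays(c,uv);d=d[0]/np.linalg.norm(d[0]);P=np.eye(3)-np.outer(d,d);A=A+P;b=b+P@o
    return np.linalg.solve(A,b)
def mask(im,lo,hi): return cv2.inRange(cv2.cvtColor(im,cv2.COLOR_BGR2HSV),lo,hi)
def blobs(m,amin=40):
    cs,_=cv2.findContours(m,cv2.RETR_EXTERNAL,cv2.CHAIN_APPROX_NONE)
    return [c for c in cs if cv2.contourArea(c)>amin]
E
python3 - <<'E'
from h import *
for n in ["scene","top"]:
    im=cv2.imread(f"pics/{n}0.png");c=cal(n)
    for nm,lo,hi in [("yel",(22,150,60),(33,255,255)),("blue",(110,120,40),(130,255,255))]:
        for b in blobs(mask(im,lo,hi)):
            r=cv2.minAreaRect(b);bx=cv2.boxPoints(r)
            print(n,nm,np.round(r[0]),cv2.contourArea(b))
            z=132 if nm=="yel" else 121
            print(np.round(on_z(c,bx,z)).tolist())
a=cv2.imread("pics/scene0.png");t=cv2.imread("pics/top0.png")
f=lambda im,x,y:cv2.resize(im[y-32:y+33,x-40:x+40],(400,300),interpolation=cv2.INTER_CUBIC)
cv2.imwrite("pics/crop1.png",np.vstack([np.hstack([f(a,296,244),f(a,396,160)]),np.hstack([f(t,202,179),f(t,321,190)])]))
E
```

```text
scene yel [296. 240.] 383.5
[[601.0, 138.0, 132.0], [557.0, 126.0, 132.0], [536.0, 212.0, 132.0], [580.0, 223.0, 132.0]]
scene yel [393. 153.] 779.5
[[257.0, 213.0, 132.0], [64.0, 292.0, 132.0], [115.0, 356.0, 132.0], [300.0, 277.0, 132.0]]
scene blue [115. 168.] 87.5
[[644.0, -401.0, 121.0], [614.0, -386.0, 121.0], [630.0, -356.0, 121.0], [661.0, -371.0, 121.0]]
scene blue [200. 173.] 340.0
[[534.0, -203.0, 121.0], [480.0, -188.0, 121.0], [513.0, -115.0, 121.0], [565.0, -130.0, 121.0]]
top yel [157. 310.] 725.5
[[130.0, 354.0, 132.0], [249.0, 261.0, 132.0], [222.0, 225.0, 132.0], [103.0, 318.0, 132.0]]
top yel [201. 178.] 385.5
[[557.0, 218.0, 132.0], [579.0, 124.0, 132.0], [540.0, 115.0, 132.0], [518.0, 208.0, 132.0]]
top blue [321. 189.] 464.5
[[494.0, -134.0, 121.0], [551.0, -147.0, 121.0], [534.0, -224.0, 121.0], [477.0, -210.0, 121.0]]
```

View pics/crop1.png

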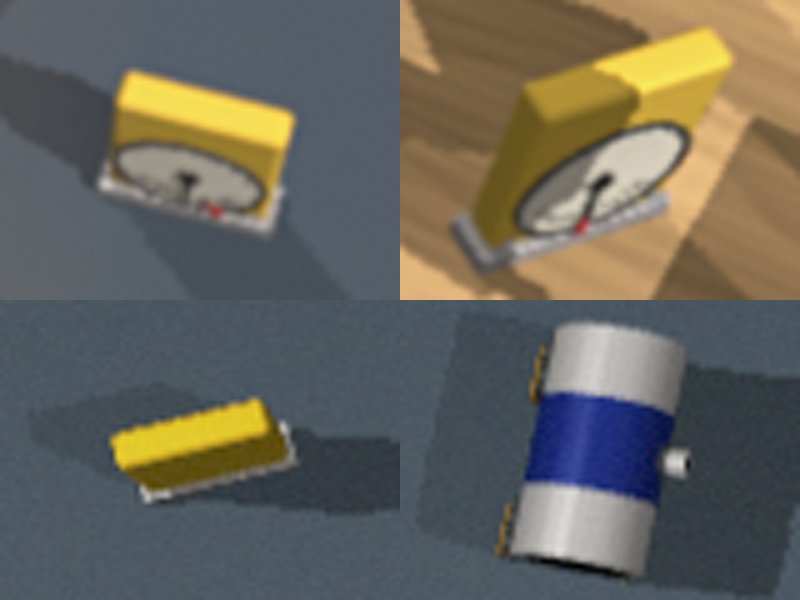

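Top left is the mat gauge: its housing is about 95 mm wide, with the red tab on its +y side. Top right is the larger one, about 150 mm and off the mat. So the mat one (scene 296,244; top 202,179) is meant. Bottom right is the tube, with the boss on its -y side.

Next I'll refine the positions and plan a wrist view of the dial.

```bash
cat >> h.py <<'E'
def plan(p,Rt,s=None):
    s=s or get_state(); R0=R.from_euler('xyz',s['ee_rot'])
    d=R0.inv().apply(np.array(p)-s['position'])/200; w=(R0.inv()*Rt).as_rotvec()/(np.pi/4)
    print("shift",np.round(d,3),"turn",np.round(w,3))
def down(yaw): return R.from_euler('xyz',[np.pi,0,yaw])
E
python3 - <<'E'
from h import *
for n in ["scene","top"]:
    im=cv2.imread(f"pics/{n}0.png");c=cal(n)
    hv=cv2.cvtColor(im,cv2.COLOR_BGR2HSV)
    m=mask(im,(20,120,185),(35,255,255))
    for b in blobs(m):
        r=cv2.minAreaRect(b)
        if r[0][1]<250 and r[0][1]>160:
            P=on_z(c,cv2.boxPoints(r),132); print(n,np.round(r[0]),r[1],"ctr",P.mean(0).round(1),np.round(P).tolist())
s=get_state()
plan([560+95,170+22,240],down(0.45))
E
```

```text
scene [297. 235.] (34.758338928222656, 8.488222122192383) ctr [556.3 171.8 132. ] [[578.0, 131.0, 132.0], [555.0, 125.0, 132.0], [534.0, 213.0, 132.0], [557.0, 218.0, 132.0]]
top [199. 176.] (6.616825103759766, 30.335599899291992) ctr [556.  171.9 132. ] [[555.0, 217.0, 132.0], [576.0, 132.0, 132.0], [557.0, 127.0, 132.0], [536.0, 212.0, 132.0]]
shift [-2.544 -0.596  0.316] turn [-2.000e-03  2.000e-03  2.861e+00]
```

```bash
python3 -m crank '[{"x":-0.2,"y":-0.04,"rz":0.19},{"x":-0.4,"y":-0.08,"rz":0.38},{"x":-0.6,"y":-0.12,"rz":0.57},{"x":-0.8,"y":-0.16,"rz":0.76},{"x":-1,"y":-0.2,"rz":0.95}]'; python3 -c "
from h import *
plan([651,194,240],down(0.45))"
```

```text
shift [-2.521 -0.596  0.316] turn [-2.000e-03  2.000e-03  2.861e+00]$[0]: bad value
```

```bash
python3 -m crank '[{"x":-0.2,"y":-0.04,"z":0,"rx":0,"ry":0,"rz":0.19,"jaw":-1},{"x":-0.4,"y":-0.08,"z":0,"rx":0,"ry":0,"rz":0.38,"jaw":-1},{"x":-0.6,"y":-0.12,"z":0,"rx":0,"ry":0,"rz":0.57,"jaw":-1},{"x":-0.8,"y":-0.16,"z":0,"rx":0,"ry":0,"rz":0.76,"jaw":-1},{"x":-1,"y":-0.2,"z":0,"rx":0,"ry":0,"rz":0.95,"jaw":-1}]'; python3 -c "
from h import *
plan([651,194,240],down(0.45))"
```

```text
clock: 0.6
position: [411.6, 395.7, 303.5]
ee_rot: [-3.141, 0.0, 1.945]
ft_force: [0.8, 0.8, 0.4]
width: 85.4
grasp_force: 0.0
shift [-1.376  0.746  0.317] turn [-1.000e-03  1.000e-03  1.903e+00]
```

```bash
python3 -m crank '[{"x":-0.15,"y":0.08,"z":0.03,"rx":0,"ry":0,"rz":0.19,"jaw":-1},{"x":-0.3,"y":0.16,"z":0.06,"rx":0,"ry":0,"rz":0.38,"jaw":-1},{"x":-0.45,"y":0.24,"z":0.09,"rx":0,"ry":0,"rz":0.57,"jaw":-1},{"x":-0.6,"y":0.32,"z":0.12,"rx":0,"ry":0,"rz":0.76,"jaw":-1},{"x":-0.75,"y":0.4,"z":0.15,"rx":0,"ry":0,"rz":0.95,"jaw":-1}]'; python3 -c "
from h import *
plan([651,194,240],down(0.45))"
```

```text
clock: 1.1
position: [541.3, 286.1, 273.1]
ee_rot: [-3.141, 0.001, 1.198]
ft_force: [0.4, 0.1, -0.7]
width: 85.7
grasp_force: 0.0
shift [-0.229  0.678  0.165] turn [-0.001  0.001  0.953]
```

```bash
python3 -m crank '[{"x":-0.05,"y":0.14,"z":0.03,"rx":0,"ry":0,"rz":0.19,"jaw":-1},{"x":-0.09,"y":0.28,"z":0.06,"rx":0,"ry":0,"rz":0.38,"jaw":-1},{"x":-0.14,"y":0.41,"z":0.1,"rx":0,"ry":0,"rz":0.57,"jaw":-1},{"x":-0.18,"y":0.55,"z":0.13,"rx":0,"ry":0,"rz":0.76,"jaw":-1},{"x":-0.23,"y":0.68,"z":0.165,"rx":0,"ry":0,"rz":0.95,"jaw":-1}]'; python3 -m crank '[{"x":0,"y":0,"z":0,"rx":0,"ry":0,"rz":0,"jaw":-1},{"x":0,"y":0,"z":0,"rx":0,"ry":0,"rz":0,"jaw":-1},{"x":0,"y":0,"z":0,"rx":0,"ry":0,"rz":0,"jaw":-1},{"x":0,"y":0,"z":0,"rx":0,"ry":0,"rz":0,"jaw":-1},{"x":0,"y":0,"z":0,"rx":0,"ry":0,"rz":0,"jaw":-1}]'; python3 -c "
from h import *
s=get_state(); im=eyes.read_camera('wrist'); cv2.imwrite('pics/w1.png',im); np.save('w1s.npy',np.r_[s['position'],s['ee_rot']]); print(s['position'],s['ee_rot'],s['joint_positions'])"
```

```text
clock: 1.6
position: [651.8, 194.8, 240.0]
ee_rot: [-3.141, 0.001, 0.452]
ft_force: [0.7, 0.5, -0.7]
width: 85.4
grasp_force: 0.0
clock: 2.1
position: [650.7, 196.5, 241.4]
ee_rot: [-3.142, -0.001, 0.46]
ft_force: [-0.0, 1.2, -0.6]
width: 85.4
grasp_force: 0.0
[650.67000245 196.48201367 241.44236215] [-3.14156467e+00 -5.83060534e-04  4.60030836e-01] [1.99933709e-01 6.19401369e-01 3.10150171e-01 1.26098888e+00
 1.76994423e-04 2.88149557e+00]
```

View pics/w1.png

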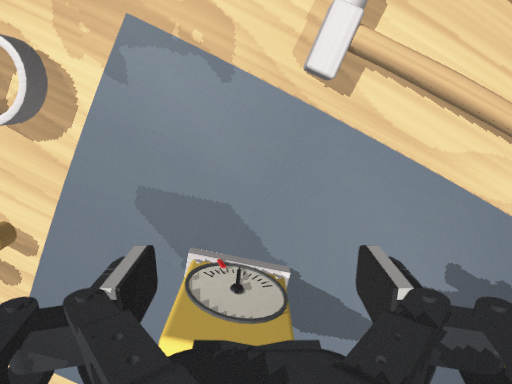

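The wrist view shows the dial: pivot at (237,288), needle tip at (238,268), red tab at (222,264), and the foot's front edge from (190,250) to (290,270).

```bash
python3 - <<'E'
from h import *
a=np.load('w1s.npy'); s=dict(position=a[:3],ee_rot=a[3:]); c=cal('wrist',s); im=cv2.imread('pics/w1.png')
hv=cv2.cvtColor(im,cv2.COLOR_BGR2HSV)
m=(mask(im,(0,110,90),(9,255,255))|mask(im,(171,110,90),(180,255,255)));m[:, :180]=0;m[:,300:]=0
ys,xs=np.nonzero(m);print("red n",len(xs));red=np.array([xs.mean(),ys.mean()])
# black bezel ellipse & needle
g=hv[...,2]; roi=np.zeros_like(g);roi[255:325,183:293]=255
wh=cv2.inRange(hv,(0,0,125),(180,60,255))&roi
b=max(blobs(wh),key=cv2.contourArea); e=cv2.fitEllipse(cv2.convexHull(b)); print("ellipse",e,"red",red)
big=cv2.resize(im[235:330,175:305],None,fx=6,fy=6,interpolation=cv2.INTER_CUBIC); cv2.imwrite('pics/w1z.png',big)
for n in ["dark"]:
    k=cv2.inRange(g,0,70); k[:262]=0;k[300:]=0;k[:,228:247]&=255;k[:,:228]=0;k[:,248:]=0
    for y in range(262,300):
        x=np.nonzero(k[y])[0]; 
        if len(x): print(y,round(x.mean(),1),len(x),end='; ')
def onplane(uv,yaw,off=13,xy=(556,172)):
    o,d=rays(c,uv);n=np.array([np.cos(yaw),np.sin(yaw),0]);t=(off+n[:2]@np.array(xy)-o@n)/(d@n);P=o+d*t[:,None]
    ey=np.array([-n[1],n[0],0]);return np.c_[(P-[*xy,0])@ey,P[:,2]]
print()
for yaw in (0.2,0.24,0.28):
    for off in (11,13,15):
        Q=onplane([red,e[0],(238,268)],yaw,off);v=Q[0]-Q[1];print(yaw,off,Q.round(1).tolist(),"r",np.hypot(*v).round(1),"ang",np.arctan2(v[0],-v[1]).round(3))
E
```

```text
red n 50
ellipse ((236.35165405273438, 291.5789489746094), (49.16641616821289, 95.30770874023438), 102.77926635742188) red [221.2  263.32]
264 230.5 2; 265 230.0 1; 267 239.0 1; 268 239.0 1; 269 238.5 2; 270 239.0 3; 271 238.0 3; 272 239.5 4; 273 239.5 4; 274 238.0 3; 275 238.0 3; 276 238.0 3; 277 238.0 3; 278 238.0 3; 279 237.5 4; 280 237.5 4; 281 237.5 4; 282 237.5 4; 283 237.5 4; 284 236.5 8; 285 236.5 10; 286 236.5 12; 287 236.5 12; 288 236.5 12; 289 237.5 12; 290 237.5 10; 291 238.5 8; 292 238.0 7; 293 238.0 1; 
0.2 11 [[15.8, 18.7], [-1.5, 61.8], [-0.8, 20.0]] r 46.4 ang 0.382
0.2 13 [[15.9, 22.6], [-1.2, 65.1], [-0.5, 23.9]] r 45.8 ang 0.382
0.2 15 [[16.0, 26.5], [-0.9, 68.4], [-0.2, 27.7]] r 45.2 ang 0.382
0.24 11 [[15.4, 17.5], [-1.9, 61.9], [-1.2, 20.1]] r 47.6 ang 0.372
0.24 13 [[15.4, 21.4], [-1.7, 65.2], [-1.0, 23.9]] r 47.0 ang 0.372
0.24 15 [[15.4, 25.3], [-1.5, 68.4], [-0.8, 27.7]] r 46.3 ang 0.372
0.28 11 [[14.9, 16.4], [-2.4, 62.0], [-1.6, 20.2]] r 48.8 ang 0.362
0.28 13 [[14.8, 20.2], [-2.2, 65.3], [-1.5, 24.0]] r 48.2 ang 0.362
0.28 15 [[14.8, 24.1], [-2.1, 68.6], [-1.4, 27.8]] r 47.5 ang 0.362
```

View pics/w1z.png

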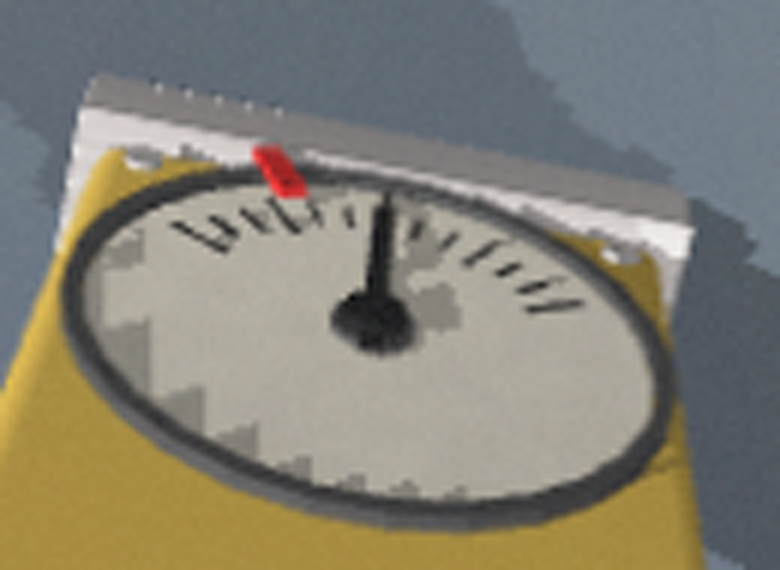

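```bash
cat > fit.py <<'E'
from h import *
from scipy.optimize import least_squares
a=np.load('w1s.npy'); c=cal('wrist',dict(position=a[:3],ee_rot=a[3:]))
def proj(c,P):
    q=(P-c['pose'][:3,3])@c['pose'][:3,:3]; p=np.c_[q[:,0],-q[:,1]]/-q[:,2:]; r2=(p**2).sum(1,keepdims=True)
    return p*(1+c['k1']*r2)*c['fx']+[c['cx'],c['cy']]
z=np.array([(80,110),(692,232),(98,76),(688,190),(373,320),(386,192),(279,172)])
uv=np.array([175,235])+(z+.5)/6-.5
def model(p):
    x,y,dz,yaw,m,xn,xt,rx=p; 
    L=np.array([(15,50,14),(15,-50,14),(15,50,0),(15,-50,0),(xn,0,58),(xn,0,21),(xt,37*np.sin(m),58-37*np.cos(m))])
    L=L@R.from_euler('x',rx).as_matrix().T
    return L@R.from_euler('z',yaw).as_matrix().T+[x,y,dz]
# prior: xn,xt around 14 +-1.5; x,y,z calib error ~2 mm; rx = camera-roll slack
f=lambda p:np.r_[(proj(c,model(p))-uv).ravel()/0.5,(p[5:7]-[14,14])/1.5,p[2]/2,p[7]/.01]
r=least_squares(f,[556,172,0,.24,.38,14,14,0]); J=np.linalg.inv(r.jac.T@r.jac)
print(r.x.round(3),"sd",np.sqrt(np.diag(J)).round(3)); print((proj(c,model(r.x))-uv).round(2).tolist())
E
python3 fit.py
```

```text
[ 5.55749e+02  1.69948e+02  2.13700e+00  2.48000e-01  4.81000e-01
  1.45150e+01  1.66460e+01 -4.00000e-03] sd [0.601 0.324 1.183 0.006 0.015 0.431 0.558 0.006]
[[0.28, 0.06], [0.11, -0.28], [0.0, -0.27], [-0.5, 0.04], [-0.0, -0.35], [0.08, 0.46], [0.01, 0.31]]
```

```bash
python3 -m crank '[{"x":0,"y":0,"z":0.08,"rx":0,"ry":-0.12,"rz":0,"jaw":-1},{"x":0,"y":0,"z":0.16,"rx":0,"ry":-0.25,"rz":0,"jaw":-1},{"x":0,"y":0,"z":0.25,"rx":0,"ry":-0.38,"rz":0,"jaw":-1},{"x":0,"y":0,"z":0.25,"rx":0,"ry":-0.38,"rz":0,"jaw":-1},{"x":0,"y":0,"z":0.25,"rx":0,"ry":-0.38,"rz":0,"jaw":-1}]';python3 -m crank '[{"x":0,"y":0,"z":0,"rx":0,"ry":0,"rz":0,"jaw":-1},{"x":0,"y":0,"z":0,"rx":0,"ry":0,"rz":0,"jaw":-1},{"x":0,"y":0,"z":0,"rx":0,"ry":0,"rz":0,"jaw":-1},{"x":0,"y":0,"z":0,"rx":0,"ry":0,"rz":0,"jaw":-1},{"x":0,"y":0,"z":0,"rx":0,"ry":0,"rz":0,"jaw":-1}]'; python3 -c "
from h import *
s=get_state(); im=eyes.read_camera('wrist'); cv2.imwrite('pics/w2.png',im); np.save('w2s.npy',np.r_[s['position'],s['ee_rot']])
c=cal('wrist',s); import fit
P=fit.proj(c,np.array([[570,173,58.]]))[0].round().astype(int); print(P)
x,y=np.clip(P-[65,48],0,[382,288]); print(x,y)
cv2.imwrite('pics/w2z.png',cv2.resize(im[y:y+96,x:x+130],None,fx=6,fy=6,interpolation=cv2.INTER_CUBIC))"
```

```text
clock: 2.65
position: [651.4, 196.0, 189.2]
ee_rot: [-3.141, 0.298, 0.459]
ft_force: [0.3, -0.9, -0.5]
width: 85.0
grasp_force: 0.0
clock: 3.15
position: [651.2, 195.5, 192.1]
ee_rot: [3.141, 0.297, 0.458]
ft_force: [-0.5, -0.2, 0.0]
width: 85.1
grasp_force: 0.0
[ 5.55564e+02  1.69997e+02  2.21400e+00  2.48000e-01  4.81000e-01
  1.45140e+01  1.66460e+01 -3.00000e-03] sd [0.601 0.323 1.183 0.006 0.015 0.431 0.558 0.006]
[[0.29, 0.07], [0.1, -0.28], [0.01, -0.27], [-0.5, 0.04], [-0.01, -0.35], [0.08, 0.46], [0.01, 0.31]]
[233 256]
168 208
```

View pics/w2z.png

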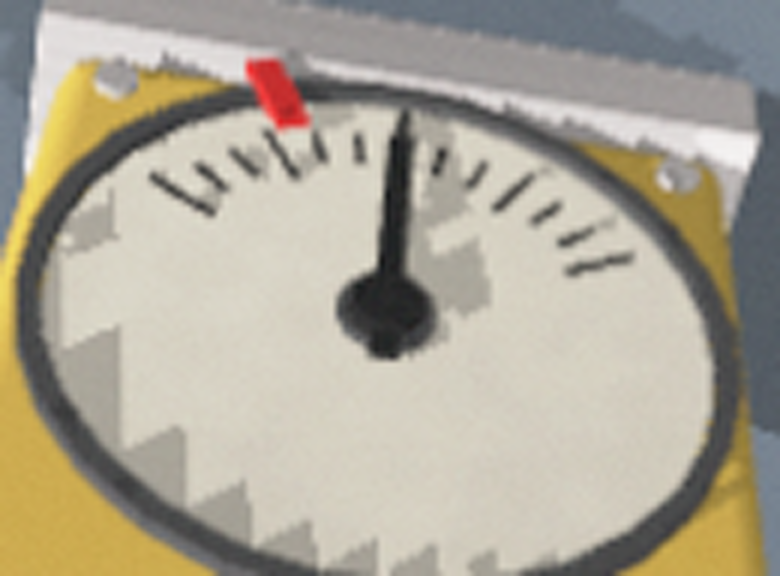

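The second view is sharp. In zoom pixels: hub (385,305), needle tip (404,115), tab from (262,62) to (292,126), and printed ticks every step. I'll fit both views jointly.

```bash
cat > fit2.py <<'E'
from fit import *
b=np.load('w2s.npy'); c2=cal('wrist',dict(position=b[:3],ee_rot=b[3:]))
toP=lambda z,o:np.array(o)+(np.array(z)+.5)/6-.5
zA=toP([(80,110),(692,232),(98,76),(688,190),(373,320),(386,192),(268,150),(290,195)],(175,235))
zB=toP([(40,10),(755,133),(385,305),(404,112),(262,63),(291,126)],(168,208))
tk=[(-1,440,160),(-2,475,175),(-3,513,192),(-4,545,212),(-5,577,235),(-6,601,265),(1,360,148),(2,319,146),(3,286,155),(4,248,162),(6,185,195)]
zT=toP([t[1:] for t in tk],(168,208)); n=np.array([t[0] for t in tk])
def pol(x,r,a): return np.c_[x+0*a,r*np.sin(a),58-r*np.cos(a)]
def res(p):
    x,y,dz,yaw,m,xn,xt,xd,h,rs,rl,st,ex,ey,ez,tx,ty,tz=p
    W=lambda L:L@R.from_euler('z',yaw).as_matrix().T+[x,y,dz]
    def pr(c,L,e):  # small per-view pose slack
        P=W(np.atleast_2d(L)); C=dict(c); T=c['pose'].copy(); T[:3,:3]=T[:3,:3]@R.from_rotvec(e[:3]).as_matrix(); T[:3,3]=T[:3,3]+e[3:]; C['pose']=T; return proj(C,P)
    F=np.array([(15,50,14),(15,-50,14),(15,50,0),(15,-50,0)])
    D=np.vstack([pol(xn,0,np.array([0.])),pol(xn,37,np.array([0.])),pol(xt,37+h,np.array([m])),pol(xt,37-h,np.array([m]))])
    r=np.where(n%3==0,rl,rs); e=np.array([ex,ey,ez,tx,ty,tz])
    return np.r_[(pr(c,np.vstack([F,D]),np.zeros(6))-zA).ravel()/.6,(pr(c2,np.vstack([F[:2],D]),e)-zB).ravel()/.5,
      (pr(c2,pol(xd,r,n*st),e)-zT).ravel()/.6,(np.array([xn,xt,xd])-[14,15,13])/2,dz/2,e[:3]/.01,e[3:]/2,(h-4)/2]
p0=[556,172,0,.25,.43,14,15,13,4,30,30,.17]+[0]*6
r=least_squares(res,p0,loss='soft_l1'); J=np.linalg.inv(r.jac.T@r.jac)
names="x y dz yaw m xn xt xd h rs rl st".split()
for k,v,s in zip(names,r.x,np.sqrt(np.diag(J))): print(k,round(v,3),round(s,3))
E
python3 fit2.py | tail -12
```

```text
x 555.692 0.769
y 170.156 0.355
dz 2.342 1.495
yaw 0.245 0.006
m 0.478 0.011
xn 14.065 0.441
xt 16.673 0.471
xd 13.003 1.069
h 6.272 0.462
rs 29.891 1.141
rl 29.786 0.947
st 0.178 0.006
```

```bash
sed -e 's/x,y,dz,yaw,m,xn,xt,xd,h,rs,rl,st,ex/x,y,dz,yaw,m,xn,xt,xd,h,rs,rl,rc,ex/' -e 's/pol(xt,37+h/pol(xt,rc+h/;s/pol(xt,37-h/pol(xt,rc-h/' -e 's/n\*st/n*np.pi\/18/' -e 's/30,30,.17\]/30,30,38]/' -e 's/-\[14,15,13\])\/2/-[14,14,13])\/[1.5,XS,1.5]/' -e 's/(h-4)\/2/(rc-37.5)\/RS/' fit2.py > t.py
for v in "1.0 3" "1.0 1" "3 3" "0.3 3"; do set -- $v; sed "s/XS/$1/;s/RS/$2/" t.py > fit3.py; echo "== $v"; python3 fit3.py | tail -12 | egrep "^(y|m|xn|xt|xd|h|rs|rc|st|yaw) "| tr '\n' ';'; done
```

```text
== 1.0 3
y 170.19 0.361;yaw 0.244 0.007;m 0.442 0.017;xn 14.149 0.455;xt 14.451 0.943;xd 12.55 0.557;h 6.459 0.435;rs 30.579 0.457;st 40.06 1.34;== 1.0 1
y 170.194 0.361;yaw 0.245 0.007;m 0.458 0.019;xn 14.086 0.437;xt 15.368 1.062;xd 12.45 0.535;h 6.405 0.43;rs 30.564 0.458;st 38.686 1.354;== 3 3
y 170.177 0.359;yaw 0.245 0.007;m 0.453 0.023;xn 14.162 0.45;xt 15.15 1.402;xd 12.545 0.553;h 6.428 0.432;rs 30.573 0.457;st 39.195 1.854;== 0.3 3
y 170.197 0.363;yaw 0.244 0.007;m 0.437 0.011;xn 14.142 0.459;xt 14.051 0.302;xd 12.552 0.559;h 6.48 0.437;rs 30.582 0.457;st 40.553 0.764;
```

Mark ≈ 0.44 rad. Next: go above the gauge with the tool's y along the gauge's x.

```bash
python3 -m crank '[{"x":0,"y":0,"z":-0.1,"rx":0,"ry":0.1,"rz":0,"jaw":-1},{"x":0,"y":0,"z":-0.2,"rx":0,"ry":0.2,"rz":0,"jaw":-1},{"x":0,"y":0,"z":-0.35,"rx":0,"ry":0.38,"rz":0,"jaw":-1},{"x":0,"y":0,"z":-0.35,"rx":0,"ry":0.38,"rz":0,"jaw":-1},{"x":0,"y":0,"z":-0.35,"rx":0,"ry":0.38,"rz":0,"jaw":-1}]'; python3 -c "
from h import *
plan([556,171,240],down(1.816))"
```

```text
clock: 3.7
position: [669.0, 204.5, 259.4]
ee_rot: [3.141, -0.001, 0.458]
ft_force: [0.6, -0.4, -0.4]
width: 85.3
grasp_force: 0.0
shift [-0.581 -0.1    0.096] turn [ 1.000e-03 -0.000e+00 -1.729e+00]
```

```bash
python3 -m crank '[{"x":-0.12,"y":-0.02,"z":0,"rx":0,"ry":0,"rz":-0.18,"jaw":-1},{"x":-0.24,"y":-0.04,"z":0,"rx":0,"ry":0,"rz":-0.36,"jaw":-1},{"x":-0.36,"y":-0.06,"z":0,"rx":0,"ry":0,"rz":-0.54,"jaw":-1},{"x":-0.48,"y":-0.08,"z":0,"rx":0,"ry":0,"rz":-0.72,"jaw":-1},{"x":-0.58,"y":-0.1,"z":0,"rx":0,"ry":0,"rz":-0.9,"jaw":-1}]'; python3 -m crank '[{"x":0,"y":0,"z":0,"rx":0,"ry":0,"rz":-0.18,"jaw":-1},{"x":0,"y":0,"z":0,"rx":0,"ry":0,"rz":-0.36,"jaw":-1},{"x":0,"y":0,"z":0,"rx":0,"ry":0,"rz":-0.54,"jaw":-1},{"x":0,"y":0,"z":0,"rx":0,"ry":0,"rz":-0.72,"jaw":-1},{"x":0,"y":0,"z":0,"rx":0,"ry":0,"rz":-0.83,"jaw":-1}]'; python3 - <<'E'
from h import *
s=get_state(); im=eyes.read_camera('wrist'); cv2.imwrite('pics/w3.png',im); c=cal('wrist',s)
m=mask(im,(20,120,150),(35,255,255))
for b in blobs(m,300):
    r=cv2.minAreaRect(b);P=on_z(c,cv2.boxPoints(r),133);print(r,P.mean(0).round(1),P.round().tolist())
t=cv2.imread('pics/top0.png')
plan([556,171,174],down(1.816))
E
```

```text
clock: 4.2
position: [555.5, 171.0, 256.2]
ee_rot: [-3.138, 0.003, 1.171]
ft_force: [0.4, -0.3, 0.2]
width: 85.3
grasp_force: 0.0
clock: 4.7
position: [556.8, 171.4, 256.2]
ee_rot: [-3.137, -0.0, 1.822]
ft_force: [0.6, 0.0, 0.5]
width: 85.7
grasp_force: 0.0
((256.5, 205.0), (156.0, 39.0), 90.0) [556.3 174.3 133. ] [[534.0, 219.0, 133.0], [555.0, 225.0, 133.0], [581.0, 130.0, 133.0], [556.0, 124.0, 133.0]]
shift [-0.001 -0.003  0.411] turn [-0.005 -0.     0.009]
```

View pics/w3.png

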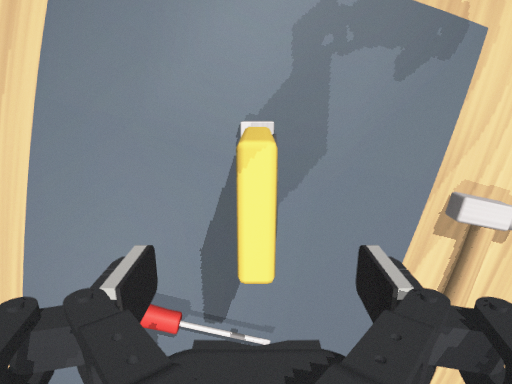

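The gauge's top spans (240–275, 127–283), centred and aligned between the fingers. Descend and close.

```bash
python3 -m crank '[{"x":0,"y":0,"z":0.15,"rx":0,"ry":0,"rz":0,"jaw":-1},{"x":0,"y":0,"z":0.3,"rx":0,"ry":0,"rz":0,"jaw":-1},{"x":0,"y":0,"z":0.41,"rx":0,"ry":0,"rz":0,"jaw":-1},{"x":0,"y":0,"z":0.41,"rx":0,"ry":0,"rz":0,"jaw":-1},{"x":0,"y":0,"z":0.41,"rx":0,"ry":0,"rz":0,"jaw":-0.5}]'; python3 -m crank '[{"x":0,"y":0,"z":0,"rx":0,"ry":0,"rz":0,"jaw":0},{"x":0,"y":0,"z":0,"rx":0,"ry":0,"rz":0,"jaw":0.3},{"x":0,"y":0,"z":0,"rx":0,"ry":0,"rz":0,"jaw":1},{"x":0,"y":0,"z":0,"rx":0,"ry":0,"rz":0,"jaw":1},{"x":0,"y":0,"z":0,"rx":0,"ry":0,"rz":0,"jaw":1}]';python3 -m crank '[{"x":0,"y":0,"z":0,"rx":0,"ry":0,"rz":0,"jaw":1},{"x":0,"y":0,"z":0,"rx":0,"ry":0,"rz":0,"jaw":1},{"x":0,"y":0,"z":0,"rx":0,"ry":0,"rz":0,"jaw":1},{"x":0,"y":0,"z":0,"rx":0,"ry":0,"rz":0,"jaw":1},{"x":0,"y":0,"z":0,"rx":0,"ry":0,"rz":0,"jaw":1}]'; python3 -c "
from h import *
s=get_state(); print(s['position'],s['ee_rot'],s['joint_positions'])"
```

```text
clock: 5.25
position: [556.6, 171.3, 175.1]
ee_rot: [-3.139, -0.0, 1.816]
ft_force: [0.2, -0.4, 0.1]
width: 73.0
grasp_force: 0.0
clock: 5.75
position: [557.2, 171.4, 177.0]
ee_rot: [3.14, 0.0, 1.817]
ft_force: [-1.2, -1.3, 6.5]
width: 23.7
grasp_force: 59.9
clock: 6.25
position: [557.2, 171.4, 177.0]
ee_rot: [3.14, 0.0, 1.817]
ft_force: [-2.1, -1.2, 5.8]
width: 22.8
grasp_force: 59.9
[557.194601   171.37506054 177.02180364] [3.13978028e+00 1.26100776e-04 1.81705594e+00] [ 1.89595210e-01  4.57015981e-01 -1.33778635e-01  9.78185100e-01
 -2.32558452e-05  1.51413179e+00]
```

```bash
python3 -m crank '[{"x":0,"y":0,"z":-0.1,"rx":0,"ry":0,"rz":0,"jaw":1},{"x":0,"y":0,"z":-0.2,"rx":0,"ry":0,"rz":0,"jaw":1},{"x":0,"y":0,"z":-0.35,"rx":0,"ry":0,"rz":0,"jaw":1},{"x":0,"y":0,"z":-0.5,"rx":0,"ry":0,"rz":0,"jaw":1},{"x":0,"y":0,"z":-0.6,"rx":0,"ry":0,"rz":0,"jaw":1}]';  python3 - <<'E'
from h import *
for n in ["top","scene"]:
    im=cv2.imread(f"pics/{n}0.png");c=cal(n)
    b=[b for b in blobs(mask(im,(108,120,40),(132,255,255)),150)]
    b=max(b,key=cv2.contourArea); M=cv2.moments(b); cen=np.array([M['m10'],M['m01']])/M['m00']
    pts=b[:,0].astype(float); r=cv2.minAreaRect(b)
    # local coordinates from tube axis projected
    P=on_z(c,pts,100.); yaw=-0.225
    for it in range(3):
        ex=np.array([np.cos(yaw),np.sin(yaw)]);ey=np.array([-ex[1],ex[0]])
        C=on_z(c,cen,100)[0,:2]; u=(P[:,:2]-C)@ex; v=(P[:,:2]-C)@ey
        keep=abs(u)<20; A=keep&(v>0);B=keep&(v<0)
        fa=np.polyfit(u[A],v[A],1);fb=np.polyfit(u[B],v[B],1); yaw+=(fa[0]+fb[0])/2
    # tangent rays at u=0 (both edges), bisect, hit z=81
    e1=np.r_[C+ey*fa[1],100];e2=np.r_[C+ey*fb[1],100];o=c['pose'][:3,3]
    d=(e1-o)/np.linalg.norm(e1-o)+(e2-o)/np.linalg.norm(e2-o); X=o+d*((81-o[2])/d[2])
    ang=np.arccos(((e1-o)@(e2-o))/np.linalg.norm(e1-o)/np.linalg.norm(e2-o))
    D=np.linalg.norm(X-o); print(n,"yaw",round(yaw,3),"slopes",fa.round(3),fb.round(3),"axis pt",X.round(1),"radius~",round(D*np.sin(ang/2),1),"u range",u.min().round(1),u.max().round(1))
E
```

```text
clock: 6.75
position: [556.7, 171.4, 297.2]
ee_rot: [3.141, -0.0, 1.817]
ft_force: [0.5, 0.3, -3.9]
width: 22.9
grasp_force: 59.9
top yaw -0.243 slopes [2.4000e-02 3.7839e+01] [-2.8000e-02 -3.6443e+01] axis pt [ 519.6 -182.9   81. ] radius~ 37.5 u range -30.7 29.9
scene yaw 0.606 slopes [ 0.353 28.483] [  0.242 -27.248] axis pt [ 505.2 -170.8   81. ] radius~ 27.4 u range -45.1 47.8
```

```bash
python3 -c "
from h import *
plan([497,-275,370],down(1.331))"
```

```text
shift [-2.092 -0.834 -0.365] turn [ 0.001 -0.     0.619]
```

```bash
python3 -m crank '[{"x":-0.1,"y":-0.06,"z":-0.15,"rx":0,"ry":0,"rz":0,"jaw":1},{"x":-0.25,"y":-0.12,"z":-0.3,"rx":0,"ry":0,"rz":0,"jaw":1},{"x":-0.45,"y":-0.2,"z":-0.37,"rx":0,"ry":0,"rz":0,"jaw":1},{"x":-0.67,"y":-0.28,"z":-0.37,"rx":0,"ry":0,"rz":0,"jaw":1},{"x":-0.9,"y":-0.36,"z":-0.37,"rx":0,"ry":0,"rz":0,"jaw":1}]'; python3 -c "
from h import *
plan([497,-275,370],down(1.331))"
```

```text
clock: 7.25
position: [530.4, -22.0, 369.9]
ee_rot: [3.141, -0.0, 1.818]
ft_force: [0.7, -1.3, -4.4]
width: 23.3
grasp_force: 60.0
shift [-1.186e+00 -4.720e-01 -1.000e-03] turn [ 0.    -0.     0.621]
```

```bash
python3 -m crank '[{"x":-0.2,"y":-0.08,"z":0,"rx":0,"ry":0,"rz":0.12,"jaw":1},{"x":-0.4,"y":-0.16,"z":0,"rx":0,"ry":0,"rz":0.24,"jaw":1},{"x":-0.6,"y":-0.24,"z":0,"rx":0,"ry":0,"rz":0.36,"jaw":1},{"x":-0.8,"y":-0.32,"z":0,"rx":0,"ry":0,"rz":0.48,"jaw":1},{"x":-1,"y":-0.4,"z":0,"rx":0,"ry":0,"rz":0.62,"jaw":1}]'; python3 -m crank '[{"x":-0.1,"y":0,"z":0,"rx":0,"ry":0,"rz":0,"jaw":1},{"x":-0.2,"y":0,"z":0,"rx":0,"ry":0,"rz":0,"jaw":1},{"x":-0.2,"y":0,"z":0,"rx":0,"ry":0,"rz":0,"jaw":1},{"x":-0.2,"y":0,"z":0,"rx":0,"ry":0,"rz":0,"jaw":1},{"x":-0.2,"y":0,"z":0,"rx":0,"ry":0,"rz":0,"jaw":1}]'; python3 - <<'E'
from h import *
s=get_state(); im=eyes.read_camera('wrist'); cv2.imwrite('pics/w4.png',im); c=cal('wrist',s);np.save('w4s.npy',np.r_[s['position'],s['ee_rot']])
for b in blobs(mask(im,(108,120,40),(132,255,255)),150):
    r=cv2.minAreaRect(b);P=on_z(c,cv2.boxPoints(r),115);print(r,P.mean(0).round(1),P.round().tolist())
print(s['position'],s['ee_rot'])
E
```

```text
clock: 7.75
position: [501.1, -235.7, 368.9]
ee_rot: [-3.14, -0.001, 1.326]
ft_force: [0.5, 0.2, -3.7]
width: 23.1
grasp_force: 60.1
clock: 8.25
position: [492.5, -272.2, 369.4]
ee_rot: [-3.141, -0.001, 1.331]
ft_force: [1.1, -0.3, -3.2]
width: 23.1
grasp_force: 59.9
((373.7307434082031, 255.84613037109375), (29.953811645507812, 32.4499626159668), 56.3099365234375) [ 592.9 -389.9  115. ] [[571.0, -380.0, 115.0], [602.0, -367.0, 115.0], [616.0, -400.0, 115.0], [584.0, -414.0, 115.0]]
((255.99996948242188, 74.99998474121094), (81.99998474121094, 63.99999237060547), 90.0) [ 514.6 -184.6  115. ] [[495.0, -142.0, 115.0], [551.0, -156.0, 115.0], [535.0, -227.0, 115.0], [477.0, -213.0, 115.0]]
[ 492.46633907 -272.22412944  369.35844862] [-3.14067808e+00 -1.01236797e-03  1.33099587e+00]
```

View pics/w4.png

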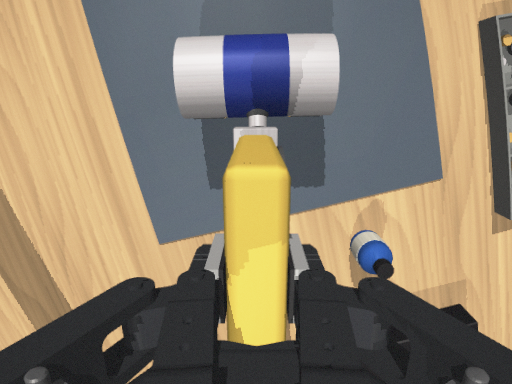

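The tube spans (175–338, 33–118) and the band columns 223–289. Now measure its axis from the tangent rays.

```bash
python3 - <<'E'
from h import *
a=np.load('w4s.npy');c=cal('wrist',dict(position=a[:3],ee_rot=a[3:]));im=cv2.imread('pics/w4.png');g=im.astype(int)
hv=cv2.cvtColor(im,cv2.COLOR_BGR2HSV)
m=mask(im,(0,0,120),(180,45,255))|mask(im,(108,140,40),(132,255,255)); m=cv2.morphologyEx(m,cv2.MORPH_CLOSE,np.ones((5,5)))
o=c['pose'][:3,3];X=[]
for x in list(range(190,240,3))+list(range(275,325,3)):
    y=np.nonzero(m[20:135,x])[0]+20; t,b=y.min()-.5,y.max()+.5
    _,d=rays(c,[(x,t),(x,b)]); d/=np.linalg.norm(d,axis=1)[:,None]; q=d.sum(0); p=o+q*((81-o[2])/q[2])
    X.append(np.r_[p[:2],np.linalg.norm(p-o)*np.sin(np.arccos(d[0]@d[1])/2),t,b])
X=np.array(X);print(X[::6].round(1).tolist())
k=np.polyfit(X[:,0],X[:,1],1);print("axis yaw",np.arctan(k[0]).round(4),"resid",np.std(X[:,1]-np.polyval(k,X[:,0])).round(2),"r",np.median(X[:,2]).round(1))
bl=mask(im,(108,140,40),(132,255,255))
o2=[]
for y in range(68,80,3):
    x=np.nonzero(bl[y,200:310])[0]+200; o2.append((x.min()-.5,y));o2.append((x.max()+.5,y))
P=on_z(c,o2,120);mid=(P[::2]+P[1::2])/2;w=np.linalg.norm(P[::2]-P[1::2],axis=1);print("band mid",mid.mean(0).round(1),"w",w.round(1))
x0=mid[:,0].mean();print("axis y at band x",np.polyval(k,x0).round(1),"joined centre check top: (519.6,-182.9)->",np.polyval(k,519.6).round(1))
E
```

```text
[[449.1, -168.9, 56.1, 19.5, 134.5], [468.2, -169.2, 38.0, 34.5, 112.5], [486.0, -173.7, 37.9, 34.5, 112.5], [536.9, -187.4, 39.9, 33.5, 115.5], [555.4, -188.2, 37.4, 32.5, 109.5], [573.2, -192.9, 38.0, 32.5, 110.5]]
axis yaw -0.1881 resid 4.11 r 38.0
band mid [ 515.2 -182.3  120. ] w [58.5 58.5 58.6 58.7]
axis y at band x -181.8 joined centre check top: (519.6,-182.9)-> -182.7
```

```bash
python3 - <<'E'
from h import *
a=np.load('w4s.npy');c=cal('wrist',dict(position=a[:3],ee_rot=a[3:]));im=cv2.imread('pics/w4.png')
V=cv2.GaussianBlur(im,(3,3),0).astype(float); o=c['pose'][:3,3]
sat=lambda x,y:V[y,x]
bl=mask(im,(108,140,30),(132,255,255));X=[]
for x in list(range(228,250,2))+list(range(272,286,2)):
    y=np.nonzero(bl[20:135,x])[0]+20;t,b=y.min()-.5,y.max()+.5
    _,d=rays(c,[(x,t),(x,b)]);d/=np.linalg.norm(d,axis=1)[:,None];q=d.sum(0);p=o+q*((81-o[2])/q[2])
    X.append(np.r_[p[:2],np.linalg.norm(p-o)*np.sin(np.arccos(d[0]@d[1])/2),t,b])
X=np.array(X);print(X.mean(0).round(1),X.std(0).round(1))
# upper edge of tube: strongest brightness step rows 25..45 ; lower: rows 95..125 strongest drop
gy=cv2.Sobel(cv2.GaussianBlur(im.max(2),(3,3),0).astype(float),cv2.CV_64F,0,1)
for lo,hi,sg in((26,45,1),(98,126,-1)):
    cols=np.r_[185:220,294:328]; r=np.argmax(sg*gy[lo:hi][:,cols],0)+lo
    P=on_z(c,np.c_[cols,r],88);k=np.polyfit(P[:,0],P[:,1],1)
    for _ in range(3):
        e=P[:,1]-np.polyval(k,P[:,0]);kk=abs(e)<1.5*max(.5,np.median(abs(e)));k=np.polyfit(P[kk,0],P[kk,1],1)
    print("edge yaw",np.arctan(k[0]).round(4),kk.sum(),"rows",r[:3],r[-3:], "y at 515",np.polyval(k,515).round(1))
E
```

```text
[ 512.8 -181.7   39.6   34.1  115.4] [20.1  4.5  0.8  0.5  1.6]
edge yaw -0.2144 69 rows [37 37 37] [33 33 33] y at 515 -142.5
edge yaw -0.2141 50 rows [104 104 104] [101 101 101] y at 515 -222.7
```

```bash
python3 -c "
from h import *
plan([515.5,-182.3,312],down(1.356))"
```

```text
shift [0.463 0.005 0.288] turn [-0.001 -0.001 -0.031]
```

```bash
python3 -m crank '[{"x":0.15,"y":0,"z":0,"rx":0,"ry":0,"rz":-0.03,"jaw":1},{"x":0.3,"y":0,"z":0.05,"rx":0,"ry":0,"rz":-0.03,"jaw":1},{"x":0.463,"y":0.005,"z":0.15,"rx":0,"ry":0,"rz":-0.03,"jaw":1},{"x":0.463,"y":0.005,"z":0.25,"rx":0,"ry":0,"rz":-0.03,"jaw":1},{"x":0.463,"y":0.005,"z":0.288,"rx":0,"ry":0,"rz":-0.03,"jaw":1}]'; python3 -m crank '[{"x":0,"y":0,"z":0,"rx":0,"ry":0,"rz":0,"jaw":1},{"x":0,"y":0,"z":0,"rx":0,"ry":0,"rz":0,"jaw":1},{"x":0,"y":0,"z":0,"rx":0,"ry":0,"rz":0,"jaw":1},{"x":0,"y":0,"z":0,"rx":0,"ry":0,"rz":0,"jaw":1},{"x":0,"y":0,"z":0,"rx":0,"ry":0,"rz":0,"jaw":1}]';python3 -c "
from h import *
plan([515.5,-182.3,300],down(1.356))"
```

```text
clock: 8.8
position: [514.9, -181.2, 310.3]
ee_rot: [-3.138, -0.001, 1.357]
ft_force: [-0.1, 0.3, -4.2]
width: 23.6
grasp_force: 59.9
clock: 9.3
position: [515.7, -183.9, 312.9]
ee_rot: [3.14, 0.0, 1.353]
ft_force: [0.6, -0.2, -3.1]
width: 23.4
grasp_force: 59.8
shift [ 0.008 -0.003  0.064] turn [ 0.002  0.    -0.004]
```

```bash
python3 -m crank '[{"x":0,"y":0,"z":0.015,"rx":0,"ry":0,"rz":0,"jaw":1},{"x":0,"y":0,"z":0.03,"rx":0,"ry":0,"rz":0,"jaw":1},{"x":0,"y":0,"z":0.045,"rx":0,"ry":0,"rz":0,"jaw":1},{"x":0,"y":0,"z":0.055,"rx":0,"ry":0,"rz":0,"jaw":1},{"x":0,"y":0,"z":0.06,"rx":0,"ry":0,"rz":0,"jaw":1}]'; python3 -m crank '[{"x":0,"y":0,"z":0.002,"rx":0,"ry":0,"rz":0,"jaw":1},{"x":0,"y":0,"z":0.004,"rx":0,"ry":0,"rz":0,"jaw":1},{"x":0,"y":0,"z":0.006,"rx":0,"ry":0,"rz":0,"jaw":1},{"x":0,"y":0,"z":0.008,"rx":0,"ry":0,"rz":0,"jaw":1},{"x":0,"y":0,"z":0.01,"rx":0,"ry":0,"rz":0,"jaw":1}]';
```

```text
clock: 9.8
position: [515.3, -183.3, 299.7]
ee_rot: [-3.141, -0.0, 1.354]
ft_force: [-0.2, -0.2, -3.3]
width: 23.5
grasp_force: 59.9
clock: 10.3
position: [515.5, -183.4, 298.2]
ee_rot: [3.141, -0.0, 1.354]
ft_force: [0.4, -0.2, -3.0]
width: 23.7
grasp_force: 59.9
```

```bash
python3 -m crank '[{"x":0,"y":0,"z":0.002,"rx":0,"ry":0,"rz":0,"jaw":1},{"x":0,"y":0,"z":0.004,"rx":0,"ry":0,"rz":0,"jaw":1},{"x":0,"y":0,"z":0.006,"rx":0,"ry":0,"rz":0,"jaw":1},{"x":0,"y":0,"z":0.008,"rx":0,"ry":0,"rz":0,"jaw":1},{"x":0,"y":0,"z":0.01,"rx":0,"ry":0,"rz":0,"jaw":1}]'
```

```text
clock: 10.8
position: [515.5, -183.4, 296.2]
ee_rot: [3.142, -0.0, 1.354]
ft_force: [-0.7, 0.8, -4.0]
width: 22.9
grasp_force: 59.9
```

```bash
python3 -m crank '[{"x":0,"y":0,"z":0.002,"rx":0,"ry":0,"rz":0,"jaw":1},{"x":0,"y":0,"z":0.004,"rx":0,"ry":0,"rz":0,"jaw":1},{"x":0,"y":0,"z":0.006,"rx":0,"ry":0,"rz":0,"jaw":1},{"x":0,"y":0,"z":0.006,"rx":0,"ry":0,"rz":0,"jaw":1},{"x":0,"y":0,"z":0.006,"rx":0,"ry":0,"rz":0,"jaw":1}]'
```

```text
clock: 11.3
position: [515.5, -183.4, 295.0]
ee_rot: [-3.142, -0.0, 1.354]
ft_force: [0.1, -0.4, -3.4]
width: 22.6
grasp_force: 59.9
```

```bash
python3 -m crank '[{"x":0,"y":0,"z":0.002,"rx":0,"ry":0,"rz":0,"jaw":1},{"x":0,"y":0,"z":0.004,"rx":0,"ry":0,"rz":0,"jaw":1},{"x":0,"y":0,"z":0.005,"rx":0,"ry":0,"rz":0,"jaw":1},{"x":0,"y":0,"z":0.005,"rx":0,"ry":0,"rz":0,"jaw":1},{"x":0,"y":0,"z":0.005,"rx":0,"ry":0,"rz":0,"jaw":1}]'
```

```text
clock: 11.8
position: [515.5, -183.4, 294.0]
ee_rot: [3.142, -0.0, 1.354]
ft_force: [1.0, 0.9, -3.5]
width: 23.1
grasp_force: 59.9
```

```bash
python3 -m crank '[{"x":0,"y":0,"z":0.002,"rx":0,"ry":0,"rz":0,"jaw":1},{"x":0,"y":0,"z":0.004,"rx":0,"ry":0,"rz":0,"jaw":1},{"x":0,"y":0,"z":0.005,"rx":0,"ry":0,"rz":0,"jaw":1},{"x":0,"y":0,"z":0.005,"rx":0,"ry":0,"rz":0,"jaw":1},{"x":0,"y":0,"z":0.005,"rx":0,"ry":0,"rz":0,"jaw":1}]'
```

```text
clock: 12.3
position: [515.6, -183.5, 293.6]
ee_rot: [3.141, 0.0, 1.354]
ft_force: [-1.8, -0.0, 2.9]
width: 23.0
grasp_force: 60.7
```

```bash
python3 -m crank '[{"x":0,"y":0,"z":0.002,"rx":0,"ry":0,"rz":0,"jaw":1},{"x":0,"y":0,"z":0.002,"rx":0,"ry":0,"rz":0,"jaw":1},{"x":0,"y":0,"z":0.002,"rx":0,"ry":0,"rz":0,"jaw":1},{"x":0,"y":0,"z":0.002,"rx":0,"ry":0,"rz":0,"jaw":1},{"x":0,"y":0,"z":0.002,"rx":0,"ry":0,"rz":0,"jaw":1}]'; for i in 1 ; do python3 -m crank '[{"x":0,"y":0,"z":0,"rx":0,"ry":0,"rz":0,"jaw":1},{"x":0,"y":0,"z":0,"rx":0,"ry":0,"rz":0,"jaw":1},{"x":0,"y":0,"z":0,"rx":0,"ry":0,"rz":0,"jaw":1},{"x":0,"y":0,"z":0,"rx":0,"ry":0,"rz":0,"jaw":1},{"x":0,"y":0,"z":0,"rx":0,"ry":0,"rz":0,"jaw":1}]';done; python3 -m crank '[{"x":0,"y":0,"z":0,"rx":0,"ry":0,"rz":0,"jaw":1},{"x":0,"y":0,"z":0,"rx":0,"ry":0,"rz":0,"jaw":1},{"x":0,"y":0,"z":0,"rx":0,"ry":0,"rz":0,"jaw":1},{"x":0,"y":0,"z":0,"rx":0,"ry":0,"rz":0,"jaw":1},{"x":0,"y":0,"z":0,"rx":0,"ry":0,"rz":0,"jaw":1}]'; python3 - <<'E'
from h import *
im=eyes.read_camera('scene');cv2.imwrite('pics/s2.png',im);s=get_state();print({k:np.round(s[k],3) for k in('ft_force','wrist_torque','position','ee_rot')})
cv2.imwrite('pics/s2z.png',cv2.resize(im[120:200,150:250],(750,600),interpolation=cv2.INTER_CUBIC))
E
```

```text
clock: 12.8
position: [515.6, -183.5, 293.6]
ee_rot: [3.14, 0.0, 1.354]
ft_force: [-2.7, 0.9, 5.7]
width: 22.9
grasp_force: 61.3
clock: 13.3
position: [515.6, -183.5, 293.5]
ee_rot: [3.141, 0.0, 1.354]
ft_force: [-2.6, 0.7, 6.1]
width: 23.3
grasp_force: 61.3
clock: 13.8
position: [515.6, -183.5, 293.5]
ee_rot: [3.141, 0.0, 1.354]
ft_force: [-2.3, 1.4, 5.9]
width: 22.9
grasp_force: 61.3
{'ft_force': array([-2.895,  0.999,  5.487]), 'wrist_torque': array([ 0.304,  0.766, -0.007]), 'position': array([ 515.56 , -183.479,  293.55 ]), 'ee_rot': array([3.141, 0.   , 1.354])}
```

View pics/s2z.png

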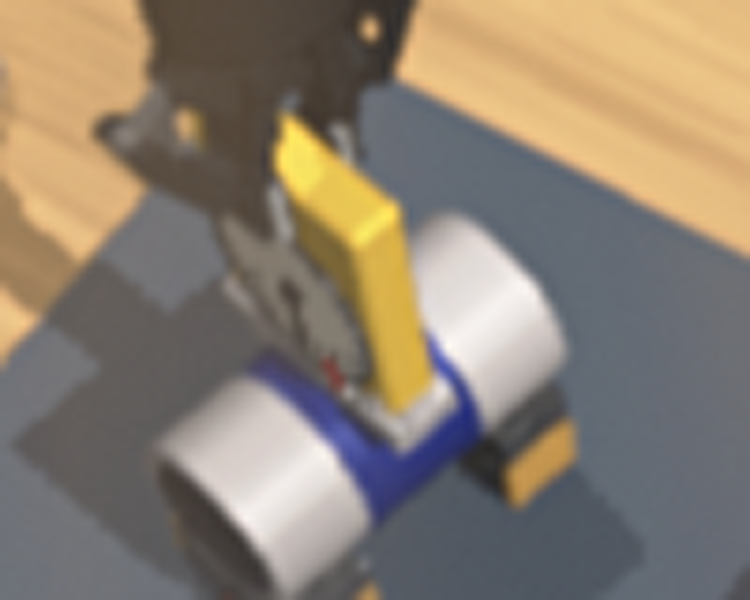

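The gauge stands level and square across the crown on the blue band. In the zoom, the hub is at (290,295) and the red tab at (333,375), with a push of about 9 N and steady. Now rock it round the axis: ry = -a, x = 1.06·sin a, z = 1.06·(1-cos a).

```bash
python3 -m crank '[{"x":0.033,"y":0,"z":0.000,"rx":0,"ry":-0.038,"rz":0,"jaw":1},{"x":0.066,"y":0,"z":0.002,"rx":0,"ry":-0.076,"rz":0,"jaw":1},{"x":0.098,"y":0,"z":0.004,"rx":0,"ry":-0.115,"rz":0,"jaw":1},{"x":0.131,"y":0,"z":0.007,"rx":0,"ry":-0.153,"rz":0,"jaw":1},{"x":0.163,"y":0,"z":0.012,"rx":0,"ry":-0.191,"rz":0,"jaw":1}]'; cat > st.py <<'E'
from h import *
s=get_state();Rm=R.from_euler('xyz',s['ee_rot']).as_matrix();A=np.array([515.5,-182.3,81]);d=s['position']-A
ax=np.array([np.cos(.215),-np.sin(.215),0]);ey=np.array([np.sin(.215),np.cos(.215),0])
lean=np.arctan2(-Rm[:,2]@ey,-Rm[2,2]);off=d@Rm[:,0]
print("lean",lean.round(4),"pitch",(Rm[:,2]@ax).round(4),"foot off tool-x",off.round(2),"along axis",(d@ax).round(2),"radius",(-d@Rm[:,2]).round(2),"push",((s['ft_force']-[0,0,-3.4])@Rm).round(2),"torque(tool)",(s['wrist_torque']@Rm).round(2),"vel",np.abs(s['joint_vel']).max().round(3))
E
python3 st.py
```

```text
clock: 14.35
position: [523.2, -152.3, 291.3]
ee_rot: [3.139, 0.155, 1.353]
ft_force: [-1.2, -2.7, 5.1]
width: 23.0
grasp_force: 61.0
lean 0.1545 pitch 0.0023 foot off tool-x -1.76 along axis 1.13 radius 212.56 push [-4.14 -0.56 -7.94] torque(tool) [ 0.19 -0.97 -0.03] vel 0.304
```

```bash
python3 -m crank '[{"x":0.032,"y":0,"z":-0.003,"rx":0,"ry":-0.038,"rz":0,"jaw":1},{"x":0.064,"y":0,"z":-0.001,"rx":0,"ry":-0.076,"rz":0,"jaw":1},{"x":0.096,"y":0,"z":0.001,"rx":0,"ry":-0.115,"rz":0,"jaw":1},{"x":0.128,"y":0,"z":0.004,"rx":0,"ry":-0.153,"rz":0,"jaw":1},{"x":0.16,"y":0,"z":0.009,"rx":0,"ry":-0.191,"rz":0,"jaw":1}]'; python3 st.py
```

```text
clock: 14.85
position: [529.9, -120.7, 283.9]
ee_rot: [3.14, 0.302, 1.353]
ft_force: [0.5, -1.2, 2.4]
width: 23.3
grasp_force: 60.7
lean 0.3023 pitch 0.001 foot off tool-x -0.04 along axis 0.94 radius 212.54 push [-2.76  0.78 -5.17] torque(tool) [-0.05 -0.36 -0.02] vel 0.299
```

```bash
python3 -m crank '[{"x":0.037,"y":0,"z":0.001,"rx":0,"ry":-0.045,"rz":0,"jaw":1},{"x":0.074,"y":0,"z":0.003,"rx":0,"ry":-0.09,"rz":0,"jaw":1},{"x":0.111,"y":0,"z":0.006,"rx":0,"ry":-0.134,"rz":0,"jaw":1},{"x":0.148,"y":0,"z":0.01,"rx":0,"ry":-0.178,"rz":0,"jaw":1},{"x":0.148,"y":0,"z":0.01,"rx":0,"ry":-0.178,"rz":0,"jaw":1}]'; python3 -m crank '[{"x":0,"y":0,"z":0,"rx":0,"ry":0,"rz":0,"jaw":1},{"x":0,"y":0,"z":0,"rx":0,"ry":0,"rz":0,"jaw":1},{"x":0,"y":0,"z":0,"rx":0,"ry":0,"rz":0,"jaw":1},{"x":0,"y":0,"z":0,"rx":0,"ry":0,"rz":0,"jaw":1},{"x":0,"y":0,"z":0,"rx":0,"ry":0,"rz":0,"jaw":1}]' >/dev/null; python3 st.py; python3 -m crank '[{"x":0,"y":0,"z":0,"rx":0,"ry":0,"rz":0,"jaw":1},{"x":0,"y":0,"z":0,"rx":0,"ry":0,"rz":0,"jaw":1},{"x":0,"y":0,"z":0,"rx":0,"ry":0,"rz":0,"jaw":1},{"x":0,"y":0,"z":0,"rx":0,"ry":0,"rz":0,"jaw":1},{"x":0,"y":0,"z":0,"rx":0,"ry":0,"rz":0,"jaw":1}]'; python3 - <<'E'
from h import *
exec(open('st.py').read())
im=eyes.read_camera('scene');cv2.imwrite('pics/s3.png',im);cv2.imwrite('pics/s3t.png',eyes.read_camera('top'))
cv2.imwrite('pics/s3z.png',cv2.resize(im[135:190,165:235],(763,600),interpolation=cv2.INTER_CUBIC))
E
```

```text
clock: 15.35
position: [535.9, -92.3, 272.5]
ee_rot: [3.141, 0.44, 1.356]
ft_force: [0.6, 0.9, 2.3]
width: 23.0
grasp_force: 60.7
lean 0.4371 pitch 0.0001 foot off tool-x 1.25 along axis 0.77 radius 212.57 push [ 3.04  1.64 -6.54] torque(tool) [-0.36  1.45 -0.05] vel 0.001
clock: 16.35
position: [535.7, -93.5, 273.1]
ee_rot: [3.14, 0.437, 1.353]
ft_force: [1.9, 4.8, 2.4]
width: 22.9
grasp_force: 61.0
lean 0.4371 pitch -0.0 foot off tool-x 1.21 along axis 0.75 radius 212.56 push [ 2.17  0.79 -7.41] torque(tool) [-0.34  1.51 -0.08] vel 0.003
```

View pics/s3z.png

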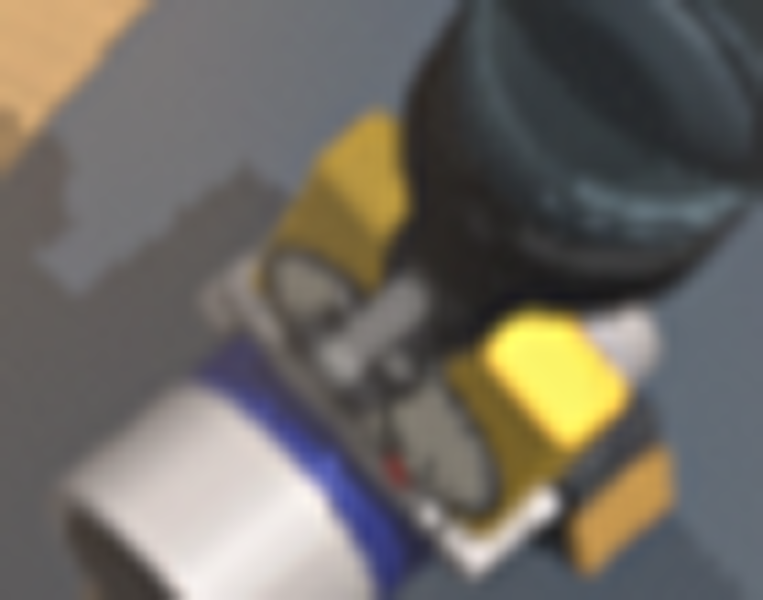

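The gripper finger covers the hub (zoom 360,340). The needle's lower end at (388,430) runs into the red tab at (397,470). Now compare predicted and measured tab pixels in the level and leaned views, to check that the gauge hasn't slipped in the grip.

```bash
cat > chk.py <<'E'
from h import *
A=np.array([515.5,-182.3,81]);ax=np.array([np.cos(.215),-np.sin(.215),0]);ey=np.array([np.sin(.215),np.cos(.215),0]);ez=np.array([0,0,1.])
c=cal('scene')
def proj(P):
    q=(P-c['pose'][:3,3])@c['pose'][:3,:3]; p=np.array([q[0],-q[1]])/-q[2]; return p*(1+c['k1']*(p@p))*c['fx']+[c['cx'],c['cy']]
def red(f,b):
    im=cv2.imread(f).astype(float);x0,y0,x1,y1=b;q=im[y0:y1,x0:x1];w=np.clip(q[...,2]-np.maximum(q[...,1],q[...,0])-25,0,None)
    Y,X=np.mgrid[y0:y1,x0:x1];return np.array([(w*X).sum(),(w*Y).sum()])/w.sum(),w.sum()
def tab(L,off,al,m,r=38): return A+ax*(al+14.5)+off*(ey*np.cos(L)-ez*np.sin(L))+98*(np.sin(L)*ey+np.cos(L)*ez)+r*(np.sin(m-L)*ey-np.cos(m-L)*ez)
for f,b,L,off,al in (("pics/s2.png",(187,160,202,180),0,-1.2,.3),("pics/s3.png",(194,170,208,184),.437,1.2,.75)):
    r,w=red(f,b)
    p=proj(tab(L,off,al,.44)); dm=proj(tab(L,off,al,.49))-p; dL=proj(tab(L,off,al,.44)+0)-p
    print(f,"meas",r.round(2),w.round(),"pred",p.round(2),"res",(r-p).round(2),"per .05 rad m",dm.round(2))
    print("  per +0.02 slip about pinch:",(proj(tab(L,off,al,.44)+(.02*-95)*(ey*np.cos(L)-ez*np.sin(L)))-p).round(2))
E
python3 chk.py
```

```text
pics/s2.png meas [198.52 165.65] 433.0 pred [193.71 168.75] res [ 4.81 -3.1 ] per .05 rad m [0.37 0.19]
  per +0.02 slip about pinch: [-0.46 -0.39]
pics/s3.png meas [200.82 177.62] 55.0 pred [200.86 177.15] res [-0.04  0.47] per .05 rad m [0.46 0.39]
  per +0.02 slip about pinch: [-0.45 -0.51]
```

```bash
sed -i 's/(187,160,202,180)/(191,166,198,174)/' chk.py; python3 chk.py; python3 - <<'E'
import cv2
for f,b in (("pics/s2.png",(190,164,200,175)),("pics/s3.png",(195,170,207,183))):
    im=cv2.imread(f).astype(int);x0,y0,x1,y1=b;q=im[y0:y1,x0:x1];print(f);print(q[...,2]-q[...,1])
E
```

```text
pics/s2.png meas [193.98 169.41] 124.0 pred [193.71 168.75] res [0.27 0.66] per .05 rad m [0.37 0.19]
  per +0.02 slip about pinch: [-0.46 -0.39]
pics/s3.png meas [200.82 177.62] 55.0 pred [200.86 177.15] res [-0.04  0.47] per .05 rad m [0.46 0.39]
  per +0.02 slip about pinch: [-0.45 -0.51]
pics/s2.png
[[ 8  7  7  7  6  8  6  4 15 30]
 [ 7  7  6  6  6  6  6  4 10 25]
 [ 7  6  6  7  7  6  7  5  6 18]
 [ 6  5  9 19 14  6  6  5  4 15]
 [ 7  6 15 43 35  9  4  5  3 13]
 [ 5  6 11 36 51 20  6  4  3 12]
 [ 4  5  4 18 49 40 10  4  7 15]
 [ 1  2  2 10 34 36 11  5 12 19]
 [ 1  0  0  3 12 17  8  6 10 15]
 [ 0  0 -1 -1  2  6  6  6  6  8]
 [ 1  0 -1 -3 -2  2  3  4  6  6]]
pics/s3.png
[[ 4  3  3  2  3  3  3  4  3  3  4 12]
 [ 5  4  4  3  3  3  3  4  5  5  4  5]
 [ 5  3  4  4  4  3  5  5  6  6  4  4]
 [ 4  5  5  5  5  4  4  5  6  6  5  4]
 [ 4  4  4  6  4  4  4  5  5  6  5  5]
 [ 2  4  5  4  4  5  5  5  6  4  5  5]
 [-3  1  5  5  6 16 18  6  5  5  5  5]
 [-7 -1  3  4  9 33 42 14  5  4  5  5]
 [-8 -5 -1  1  7 27 49 24  5  3  6  5]
 [-7 -8 -4 -1  3 14 29 21  7  4  5  5]
 [-2 -9 -7 -3  0  3  7  8  4  3  4  5]
 [ 3 -5 -8 -6 -2  0  1  3  5  4  3  6]
 [ 6  0 -6 -6 -5 -2 -1  2  4  5  5  7]]
```

```bash
python3 - <<'E'
import io,contextlib
with contextlib.redirect_stdout(io.StringIO()):
    exec(open('chk.py').read())
L=.44
C=A+ax*(.75+14.0)+1.2*ey*np.cos(L)+98*(np.sin(L)*ey+np.cos(L)*ez)
for r in (0,10,20,25,30,33,37,40): print(r,proj(C-r*ez).round(2),end=' ')
print(); im=cv2.imread('pics/s3.png'); g=im.max(2)
print("cols 195..206"); 
for y in range(165,181): print(y,g[y,193:208])
E
```

```text
0 [199.39 169.76] 10 [199.82 171.7 ] 20 [200.25 173.62] 25 [200.47 174.56] 30 [200.68 175.51] 33 [200.8  176.07] 37 [200.97 176.81] 40 [201.1  177.37] 
cols 195..206
165 [ 81  85  91 106 124 130 129 123 111  88  66  53  43  40  39]
166 [ 83 105 125 134 131 128 121 107  87  68  59  51  43  44  49]
167 [ 87 117 146 150 139 120 103  97  95  74  57  55  56  70  83]
168 [ 91 108 135 151 141 104  78  94 110  89  63  69  78 100 115]
169 [ 97  97 112 128 120  86  65  73  93  86  72  83  87 106 119]
170 [100  92  90  91  86  77  68  59  63  69  85 104  95  90 107]
171 [ 92  93  81  69  69  75  73  64  74  90 111 123 113  82  90]
172 [ 85  88  85  73  68  77  84  77 107 122 127 128 121  99  88]
173 [ 83  83  84  87  82  91 101  85 112 129 130 129 127 118  98]
174 [ 93  82  82  88  93  95  96  79  99 124 129 128 128 124 103]
175 [119  95  87  84  92  91  87  74  83 115 128 127 128 127 121]
176 [147 131 120  91  84  93  88  79  88 107 122 120 126 129 128]
177 [167 168 161 109  80  87  97 101 107 111 112 103 122 128 129]
178 [190 181 173 131  91  81  89 103 110 100  95  97 120 125 128]
179 [222 196 175 158 122  88  80  91 103  96  90  95 111 117 126]
180 [243 214 173 163 148 113  85  79  89 104 104 101  95 102 113]
```

The tab and needle coincide within the measurement error: the needle line reaches column ≈200.65 at the tab's row, against 200.8 for the tab. The grip has slipped about 0.01 rad at most. The push is about 7 N and the arm is still, so I'm handing in.

```bash
python3 st.py; python3 -c "
from cell import env
print(env.sign_off())"
```

```text
lean 0.4371 pitch 0.0 foot off tool-x 1.24 along axis 0.77 radius 212.56 push [ 2.62  0.78 -6.58] torque(tool) [-0.39  1.5  -0.04] vel 0.002
the job is handed in; nothing more can be done
None
```

I handed the job in with the gauge still gripped on the blued band, leaning 0.437 rad by the arm's pose against a mark I measured at about 0.44 ± 0.015 rad; its foot is pressed on with about 7 N, and the needle looked on the mark in the scene camera (checkable to about 0.03 rad because a finger hid the hub).

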